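Change the test board over to the other feed

ROBOT

A 6-joint arm with a two-finger parallel gripper is mounted at the origin on the work surface. World frame = base frame: x ahead of the robot, y to its left, z up, the work surface at z = 0. Lengths are in m, angles in degrees, forces in N, time in s.
With the tool pointing down it reaches from about 0.375 to 0.9 m from the base axis. Payload 3.1 kg.
Tool frame: the origin (TCP) lies at the very end of the fingers, on their centre line; the grasp point (between the pads) lies 19 mm behind it (bot.hold_point_z is the z of the grasp point in the tool frame, in m); z points along the fingers, y is the line along which they close (so a half turn about z gives the same grasp; the last joint's range is limited). The gripper opens to 87 mm and grips with 3 to 60 N. Pads are 19 mm wide; open, the fingers measure 117 mm over their backs; the gripper's body (75 mm by 190 mm) begins 51 mm behind the grasp point.
Start: joints at [-73.539, 30.224, 82.088, -0, 67.689, -10.227], TCP at [0.281, -0.558, 0.2] pointing down, gripper open.
Joint ranges: [-176.69, 176.69], [-43.24, 126.21], [12.49, 139.97], [-82, 262], [0, 151.66], [-163.58, 163.58]. Speed limits (degrees/s): [159.86, 159.86, 180, 180, 180, 180].

INTERFACE

Orientations are given as a 3x3 rotation matrix whose columns are the frame's x, y, z axes.
In Python, from rig import bot, capture, camera_model gives the robot as it stands.
- The arm moves only by the tool apply_moves, never from a script. Its argument "plan" is text: rows parted by semicolons, each of 6 numbers parted by spaces: the shift along the tool's x, y, z in units of 0.05 m (1.0 is 0.05 m), then the turn, a rotation vector about the tool's x, y, z in units of 360 degrees (1.0 is 360 degrees). In form: dx dy dz ax ay az; .... A call has 1 to 10 rows; each row shifts and turns the commanded pose from where the row before left it, along the tool's axes as they then stand; what a row does not reach is not made up. A row lasts 1/12 s, in which the tool goes at most 41.7 mm and 7.16 degrees, less where a joint would pass 70% of its speed; a pose out of reach is approached as far as the arm can. A call with a number of a shift or a turn outside -1 to 1 is refused whole. A call with a gripper value outside its range is refused whole. "gripper" is the gripper command: -1 is shut, 1 is fully open, values between are in proportion, set as the call begins (left out, the last holds). The fingers move at their own pace and stop on an object; the grip force is fixed at half the most. Time passes only in rows, so rows that do not move let the fingers close. It gives the time, the measured TCP pose, the force, the opening and the grip force at its end, in the units of the state.
- bot.read_state(): the state, without advancing time (a new reading comes with each control period).
- capture(name): name is "scene" or "side" or "wrist"; returns the picture (420x560x3 uint8, red, green, blue); there is no depth.
- camera_model(name): a dict with "vertical_fov" (degrees; the focal length in pixels is half the picture's height over the tangent of half this angle, whatever the lens; pixels are square), "cx", "cy" (the principal point, pixels), "position" and "rotation" of the camera in the world; the wrist camera has in their place "hand_eye" (4x4, takes a point from camera to tool coordinates, whose origin is the TCP and whose axes are the flange's). Camera axes: x right, y down, z forward; pixel columns grow to the right and rows downward; lengths in m; the calibration is good to about 2 mm. A picture is of the moment at which its call begins: read the wrist's pose just before it. camera_model takes no time and is no camera call.
- bot.hand_in(): hands the job in; it is judged then, once.
The state is a dict: "time_s": time; "joint_positions": joint angles; "qvel": joint speeds; "tau": joint torques, N m; "position": TCP position; "tcp_rot": TCP orientation; "force": force on the tool from outside, world axes, zero at the start; "moment": the same for the moment, N m; "opening": opening from 0.0 (shut) to 1.0 (fully open); "grasp_force": force on a finger pad.
Only numpy, scipy, OpenCV 4.12 (cv2) and the standard library are available. Lean on these libraries where they do the work, as an engineer would, in place of code of your own. Each camera call takes 0.05 s, during which the arm holds its last target. There are 200 camera calls.

TASK

The circuit board on the bench is fed through two identical grey switch boxes with black bar handles; one is on (handle slanting 60 degrees clockwise from the box's long side) and the other is off (handle along the box's long side). Change over to the other feed: turn the one that is on fully off first, and then turn the one that was off fully on. The two must never be on together, and the circuit board lying between them must stay where it is.

Things in the scene. Friction and masses are not known exactly. Their poses are not given: they have to be found in the camera images.
- feed_a_grip (a point): Bar handle of switch box A: black, 76 mm long, 16 wide, straight flanks to 30 either side of its axis. The point is on the vertical turning axis at grip height, 103 mm above the bench: 28 above the box's lid, 21 above the handle's grey 54 mm disc, 16 below the bar's top. It turns with the handle: x runs along the bar to its narrow nose (white line), z up.
- feed_a (a joint): Handle angle of switch box A (on at the start), clockwise from above: 0 = off (bar along the box's long side, nose away from the cable glands), 1.047 = on; stops at both. A spring resists the first half of the throw (up to 0.1 N m), then snaps it to the far stop and holds it there. The grey box is 130 x 90 mm, 75 high, fixed, the axis mid-lid.
- feed_b_grip (a point): Bar handle of switch box B: black, 76 mm long, 16 wide, straight flanks to 30 either side of its axis. The point is on the vertical turning axis at grip height, 103 mm above the bench: 28 above the box's lid, 21 above the handle's grey 54 mm disc, 16 below the bar's top. It turns with the handle: x runs along the bar to its narrow nose (white line), z up.
- feed_b (a joint): Handle angle of switch box B (off at the start), clockwise from above: 0 = off (bar along the box's long side, nose away from the cable glands), 1.047 = on; stops at both. A spring resists the first half of the throw (up to 0.1 N m), then snaps it to the far stop and holds it there. The grey box is 130 x 90 mm, 75 high, fixed, the axis mid-lid.
- board: Loose green circuit board lying flat between the two switch boxes, 150 x 110 mm, at most 21 mm high with its parts; origin under its centre at bench height, x along its long side. To be left alone.

How it is judged:
By the outcome, as a careful person would: the job done as asked, in the order asked, and still so for the second after the job is handed in, with the robot touching nothing.
It also fails if it takes over 48 s, if anything falls off the work surface, if the arm or the gripper's body presses on something with over 40 N, if the wrist force passes 120 N, or if a joint passes its speed limit or range.

## Working session

There is one attempt and no reset: what is moved stays moved. The work goes in short steps, Python scripts to look and compute and a tool call to move; the robot and the scene stay as the last step left them, time stands still between calls to the robot, and variables do not carry over. Pictures are saved under pics/ and viewed, at most 10 in all, crops included, and the job is handed in when it is done.

Besides the shell and the picture viewer there is one more tool, called after ">>>" as name(argument=value, ...) on one line, values as JSON. apply_moves: Moves the arm, as the interface text tells. Its arguments: {"type":"object","properties":{"plan":{"type":"string"},"gripper":{"type":"number"}},"required":["plan"]}

```bash
mkdir -p pics; python3 - <<'E'
from rig import bot,capture,camera_model
import cv2,numpy as np
for n in("scene","side"):
    im=capture(n); np.save(f"pics/{n}.npy",im); cv2.imwrite(f"pics/{n}.png",im[:,:,::-1]); print(n,camera_model(n))
print(camera_model("wrist")); s=bot.read_state(); print(s["time_s"],s["position"],s["tcp_rot"],s["force"])
E
```

```text
scene {'vertical_fov': 57.088465594369126, 'cx': 290.54036376542797, 'cy': 207.54603382398236, 'position': array([0.87113947, 0.26664077, 0.6583544 ]), 'rotation': array([[-0.61360799,  0.63012615, -0.47584269],
       [ 0.78944939,  0.47738757, -0.38583774],
       [-0.01596507, -0.61240684, -0.79038154]])}
side {'vertical_fov': 57.320798006939164, 'cx': 277.33119816962704, 'cy': 208.74145172835446, 'position': array([0.50363045, 0.57085549, 0.5911848 ]), 'rotation': array([[-0.998999  , -0.03704036,  0.02507989],
       [-0.043484  ,  0.6725943 , -0.73873274],
       [ 0.01049433, -0.73908384, -0.6735317 ]])}
{'vertical_fov': 58.478527817705626, 'cx': 281.51538222274615, 'cy': 206.92441390629392, 'hand_eye': array([[-3.14581206e-05, -9.61683856e-01, -2.74160828e-01,
         7.49597923e-02],
       [ 9.99999751e-01, -2.23430261e-04,  6.68991130e-04,
        -2.44546214e-04],
       [-7.04613795e-04, -2.74160739e-01,  9.61683624e-01,
        -1.84828845e-01],
       [ 0.00000000e+00,  0.00000000e+00,  0.00000000e+00,
         1.00000000e+00]])}
0.1 [ 0.28054427 -0.55771264  0.19956871] [[ 8.93448876e-01  4.49164546e-01 -5.62458955e-04]
 [ 4.49164767e-01 -8.93446960e-01  1.88166853e-03]
 [ 3.42651549e-04 -1.93381138e-03 -9.99998071e-01]] [-0.45155413  0.05732015 -0.0500848 ]
```

View pics/scene.png

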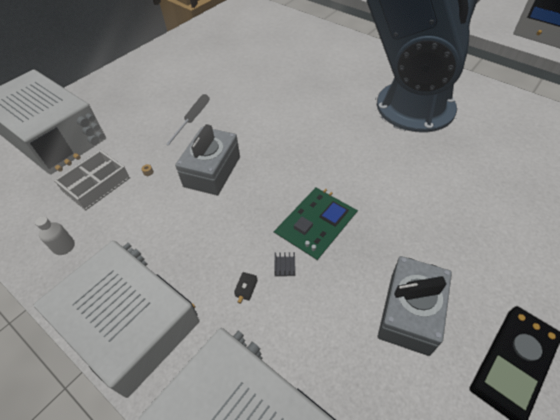

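View pics/side.png

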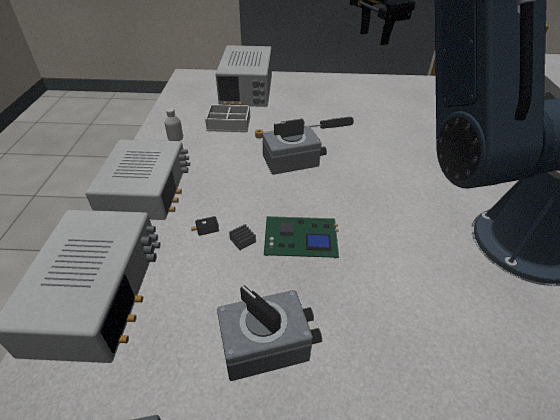

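The scene view shows switch A (on) at about (417,295) with a slanted handle, and B (off) at about (208,148). In the side view, A's lid corners are about (218,308), (297,292), (313,343) and (228,362), with the nose at the upper left (243,290). B is at about (292,137), with its glands on the right.

```bash
cat > h.py <<'E'
import numpy as np,cv2
from rig import bot,capture,camera_model
def cast(name,uv,z,pose=None):
    m=camera_model(name); f=210/np.tan(np.radians(m["vertical_fov"]/2))
    if name=="wrist":
        T=np.eye(4);T[:3,:3]=pose["tcp_rot"];T[:3,3]=pose["position"];T=T@m["hand_eye"];R,p=T[:3,:3],T[:3,3]
    else: R,p=np.array(m["rotation"]),np.array(m["position"])
    uv=np.atleast_2d(uv).astype(float)
    d=np.c_[(uv-[m["cx"],m["cy"]])/f,np.ones(len(uv))]@R.T
    return p+d*((z-p[2])/d[:,2])[:,None]
E
python3 - <<'E'
from h import *
np.set_printoptions(precision=4,suppress=True)
A=cast("side",[(218,308),(297,292),(313,343),(228,362)],.075);print(A,A.mean(0),np.linalg.norm(A-np.roll(A,1,0),axis=1))
print("disc A",cast("side",[(263,321)],.082),cast("scene",[(421,296)],.082))
print("barA",cast("side",[(243,288),(278,327)],.119),cast("scene",[(397,294),(443,285)],.119))
print("disc B",cast("side",[(292,138)],.082),cast("scene",[(208,150)],.082))
print("lidB",cast("side",[(263,135),(318,146),(266,157)],.075))
# big crops
for n,c in(("side",(120,190,240,350)),("side",(270,390,200,340))):
    pass
im=np.load("pics/side.npy");a=cv2.resize(im[280:380,205:325],None,fx=4,fy=4,interpolation=2);b=cv2.resize(im[105:180,250:340],None,fx=4,fy=4,interpolation=2)
b=cv2.copyMakeBorder(b,0,a.shape[0]-b.shape[0],0,0,cv2.BORDER_CONSTANT)
o=np.hstack([a,b])[:,:840];o=cv2.resize(o,(798,int(o.shape[0]*798/o.shape[1])));print(o.shape)
cv2.imwrite("pics/crop.png",o[:,:,::-1])
E
```

```text
[[0.6048 0.2381 0.075 ]
 [0.4825 0.2021 0.075 ]
 [0.4589 0.2893 0.075 ]
 [0.5774 0.3234 0.075 ]] [0.5309 0.2632 0.075 ] [0.0896 0.1275 0.0903 0.1233]
disc A [[0.5331 0.2615 0.082 ]] [[0.5394 0.2607 0.082 ]]
barA [[0.5646 0.2305 0.119 ]
 [0.5099 0.2922 0.119 ]] [[0.5795 0.2312 0.119 ]
 [0.5241 0.2794 0.119 ]]
disc B [[ 0.4977 -0.2485  0.082 ]] [[ 0.5078 -0.2518  0.082 ]]
lidB [[ 0.571  -0.2695  0.075 ]
 [ 0.4338 -0.2274  0.075 ]
 [ 0.5571 -0.1734  0.075 ]]
(380, 798, 3)
```

View pics/crop.png

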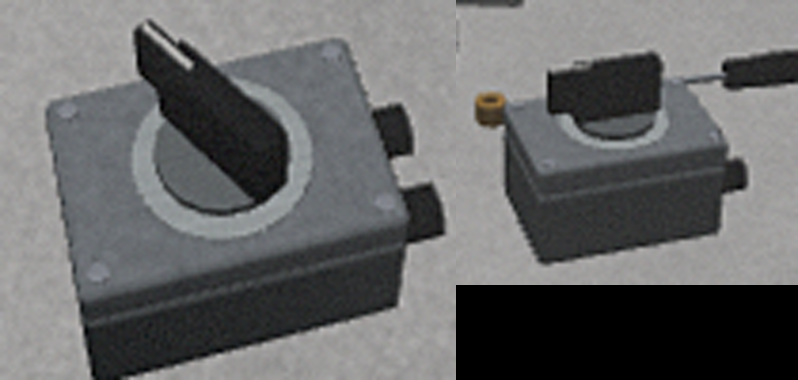

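A is at about (0.535, 0.263), with its box axis at a yaw of about 16° and its nose at about -44°. B is at about (0.502, -0.25). Next I'll move above A.

>>> apply_moves(plan="0.496 -0.516 -0.042 0 0 0;0.496 -0.516 -0.042 0 0 0;0.496 -0.516 -0.042 0 0 0;0.496 -0.516 -0.042 0 0 0;0.496 -0.516 -0.042 0 0 0;0.496 -0.516 -0.042 0 0 0;0.496 -0.516 -0.042 0 0 0;0.496 -0.516 -0.042 0 0 0;0.496 -0.516 -0.042 0 0 0;0.496 -0.516 -0.042 0 0 0", gripper=1)

```text
time_s: 0.93
position: [0.3863, -0.2146, 0.2213]
tcp_rot: [[0.894, 0.449, -0.0], [0.449, -0.894, 0.001], [-0.0, -0.001, -1.0]]
force: [0.8, 0.4, -0.5]
opening: 1.002
grasp_force: 0.0
```

>>> apply_moves(plan="0.496 -0.516 -0.042 0 0 0;0.496 -0.516 -0.042 0 0 0;0.496 -0.516 -0.042 0 0 0;0.496 -0.516 -0.042 0 0 0;0.496 -0.516 -0.042 0 0 0;0.496 -0.516 -0.042 0 0 0;0.496 -0.516 -0.042 0 0 0;0.496 -0.516 -0.042 0 0 0;0.496 -0.516 -0.042 0 0 0;0.496 -0.516 -0.042 0 0 0")

```text
time_s: 1.77
position: [0.492, 0.1273, 0.2423]
tcp_rot: [[0.893, 0.449, -0.001], [0.449, -0.893, -0.0], [-0.001, -0.0, -1.0]]
force: [0.8, -0.9, -0.1]
opening: 1.0
grasp_force: 0.0
```

>>> apply_moves(plan="0.496 -0.516 -0.042 0 0 0;0.496 -0.516 -0.042 0 0 0;0.496 -0.516 -0.042 0 0 0;0.496 -0.516 -0.042 0 0 0;0 0 0 0 0 -0.0194;0 0 0 0 0 -0.0194;0 0 0 0 0 -0.0194;0 0 0 0 0 -0.0194;0 0 0 0 0 -0.0194;0 0 0 0 0 -0.0194")

```text
time_s: 2.6
position: [0.5339, 0.2622, 0.2502]
tcp_rot: [[0.359, 0.933, -0.001], [0.933, -0.359, -0.0], [-0.001, -0.001, -1.0]]
force: [-0.2, -0.5, -0.1]
opening: 0.998
grasp_force: 0.0
```

>>> apply_moves(plan="0 0 0 0 0 -0.0194;0 0 0 0 0 -0.0194;0 0 0 0 0 -0.0194;0 0 0 0 0 -0.0194;0 0 0 0 0 -0.0194;0 0 0 0 0 -0.0194;0 0 0 0 0 -0.0194;0 0 0 0 0 -0.0194;0 0 0 0 0 -0.0194;0 0 0 0 0 0")

```text
time_s: 3.43
position: [0.534, 0.2621, 0.2503]
tcp_rot: [[-0.663, 0.748, -0.001], [0.748, 0.663, -0.0], [0.001, -0.001, -1.0]]
force: [1.3, -0.2, -0.3]
opening: 1.001
grasp_force: 0.0
```

```bash
python3 - <<'E'
from h import *
np.set_printoptions(precision=4,suppress=True)
s=bot.read_state(); im=capture("wrist"); np.save("pics/w1.npy",im); cv2.imwrite("pics/w1.png",im[:,:,::-1])
print(s["time_s"],s["position"],s["tcp_rot"],s["joint_positions"])
import pickle; pickle.dump(s,open("pics/w1.pkl","wb"))
E
```

```text
3.4333 [0.534  0.2621 0.2503] [[-0.6635  0.7482 -0.0012]
 [ 0.7482  0.6635 -0.0004]
 [ 0.0005 -0.0012 -1.    ]] [ 15.3858  24.9009  83.1157  -0.0018  72.0562 -26.1795]
```

View pics/w1.png

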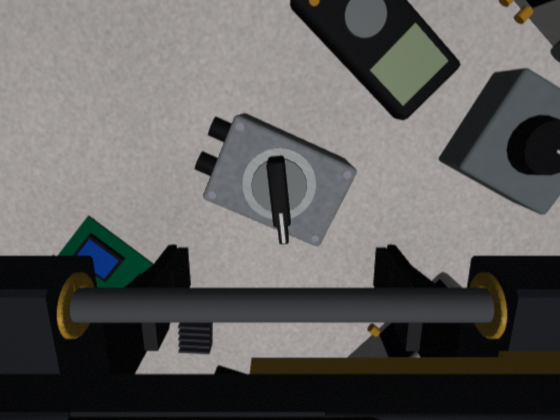

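The wrist view shows A with its ring centre at about (279,184). The bar runs from (276,158) to (283,243) with the nose down. A grey box to the right, at (440–560,70–210), needs its height checked.

```bash
cat >> h.py <<'E'
def meas(im,s,win):
    u0,v0,u1,v1=win; g=cv2.cvtColor(im,cv2.COLOR_RGB2GRAY)[v0:v1,u0:u1]
    def big(m):
        cs=cv2.findContours(m.astype(np.uint8),0,cv2.CHAIN_APPROX_NONE)[0]; c=max(cs,key=cv2.contourArea); return c.reshape(-1,2)+[u0,v0]
    c=big(g<45); c=c.astype(np.float32)
    vx,vy,x,y=cv2.fitLine(c,cv2.DIST_L2,0,.01,.01).ravel(); d=np.array([vx,vy]); t=(c-[x,y])@d
    P=np.array([[x,y]+d*t.min(),[x,y]+d*t.max()]); W=cast("wrist",P,.119,s)
    e=W[1]-W[0]; print("bar px",P.round(1).tolist(),"W",W[:,:2],"mid",W.mean(0),"len",np.linalg.norm(e),"yaw",np.degrees(np.arctan2(e[1],e[0])))
    return P
E
python3 - <<'E'
from h import *; import pickle
np.set_printoptions(precision=4,suppress=True)
s=pickle.load(open("pics/w1.pkl","rb")); im=np.load("pics/w1.npy")
meas(im,s,(240,140,320,250))
g=cv2.cvtColor(im,cv2.COLOR_RGB2GRAY); print(g[184,235:325:3], g[200,278:284])
m=(g>140).astype(np.uint8); m[:, :238]=0;m[:,320:]=0;m[:145]=0;m[225:]=0
pts=np.argwhere(m)[:,::-1].astype(np.float32)
h=cv2.convexHull(pts);e=cv2.fitEllipse(h);print(e,cast("wrist",[e[0]],.075,s))
L=cast("wrist",[(238,114),(356,170),(318,246),(204,199)],.075,s);print(L,L.mean(0),np.linalg.norm(L-np.roll(L,1,0),axis=1))
for z in(.05,.1,.15,.2): print(z,cast("wrist",[(440,158),(524,68)],z,s)[:,:2].ravel(),cast("side",[(130,418),(160,416)],z)[:,:2].ravel())
E
```

```text
bar px [[274.79998779296875, 156.1999969482422], [283.5, 242.39999389648438]] W [[0.5099 0.2802]
 [0.567  0.227 ]] mid [0.5385 0.2536 0.119 ] len 0.07806382840492684 yaw -42.95712712429683
[111 112 109 146 147 143 106 106 107 107 106  62  22  24  26  27  25  26
 108 108 107 108 107 108 145 150 148 113 106 105] [28 27 26 27 25 27]
((278.20184326171875, 184.54042053222656), (69.24523162841797, 108.77759552001953), 42.86345291137695) [[0.5344 0.2562 0.075 ]]
[[0.4618 0.2818 0.075 ]
 [0.5814 0.3172 0.075 ]
 [0.6078 0.2349 0.075 ]
 [0.489  0.1963 0.075 ]] [0.535  0.2575 0.075 ] [0.0897 0.1247 0.0864 0.1249]
0.05 [0.644  0.3833 0.6393 0.4956] [0.698  0.3926 0.6597 0.3884]
0.1 [0.6232 0.3749 0.6191 0.4726] [0.6801 0.4091 0.6453 0.4052]
0.15 [0.6024 0.3665 0.5989 0.4496] [0.6621 0.4256 0.6309 0.4221]
0.2 [0.5816 0.3581 0.5788 0.4266] [0.6442 0.442  0.6165 0.439 ]
```

Bar A's axis is at about (0.5355, 0.257) with a yaw of -43°, and the bar length reads 78 mm against a true 76. The other box is low and at least 0.18 m away. I'll align and descend to TCP z of about 0.088.

>>> apply_moves(plan="0 0 0 0 0 -0.015;-0.092 -0.054 0 0 0 0;0 0 0.6 0 0 0;0 0 0.6 0 0 0;0 0 0.6 0 0 0;0 0 0.6 0 0 0;0 0 0.45 0 0 0;0 0 0.4 0 0 0;0 0 0 0 0 0;0 0 0 0 0 0")

```text
time_s: 4.32
position: [0.5353, 0.2565, 0.0874]
tcp_rot: [[-0.728, 0.686, -0.003], [0.686, 0.728, -0.001], [0.001, -0.002, -1.0]]
force: [-0.5, 0.8, -0.3]
opening: 1.003
grasp_force: 0.0
```

>>> apply_moves(plan="0 0 0 0 0 0;0 0 0 0 0 0;0 0 0 0 0 0;0 0 0 0 0 0;0 0 0 0 0 0;0 0 0 0 0 0;0 0 0 0 0 0;0 0 0 0 0 0;0 0 0 0 0 0;0 0 0 0 0 0", gripper=-1)

```text
time_s: 5.15
position: [0.5359, 0.2571, 0.0883]
tcp_rot: [[-0.729, 0.684, -0.0], [0.684, 0.729, -0.0], [0.0, -0.0, -1.0]]
force: [-0.7, -0.8, 0.0]
opening: 0.323
grasp_force: 0.0
```

>>> apply_moves(plan="0 0 0 0 0 0;0 0 0 0 0 0;0 0 0 0 0 0;0 0 0 0 0 0;0 0 0 0 0 0;0 0 0 0 0 0")

```text
time_s: 5.65
position: [0.5352, 0.2565, 0.0883]
tcp_rot: [[-0.73, 0.684, -0.002], [0.684, 0.73, -0.001], [0.0, -0.002, -1.0]]
force: [-1.7, -4.4, 1.8]
opening: 0.182
grasp_force: 30.0
```

Gripped at a width of 15.8 mm. Now I'll turn it 60° anticlockwise to off.

>>> apply_moves(plan="0 0 0 0 0 -0.0168;0 0 0 0 0 -0.0168;0 0 0 0 0 -0.0168;0 0 0 0 0 -0.0168;0 0 0 0 0 -0.0168;0 0 0 0 0 -0.0168;0 0 0 0 0 -0.0168;0 0 0 0 0 -0.0168;0 0 0 0 0 -0.0168;0 0 0 0 0 -0.0168")

```text
time_s: 6.48
position: [0.5354, 0.2571, 0.0882]
tcp_rot: [[-0.953, -0.302, -0.001], [-0.302, 0.953, 0.0], [0.001, 0.0, -1.0]]
force: [-2.0, -1.4, 2.0]
opening: 0.176
grasp_force: 30.0
```

>>> apply_moves(plan="0 0 0 0 0 0;0 0 0 0 0 0;0 0 0 0 0 0")

```text
time_s: 6.73
position: [0.5354, 0.2571, 0.0882]
tcp_rot: [[-0.955, -0.296, -0.001], [-0.296, 0.955, -0.0], [0.001, 0.0, -1.0]]
force: [-2.3, -1.2, 1.9]
opening: 0.18
grasp_force: 30.0
```

```bash
python3 - <<'E'
from h import *
s=bot.read_state();r=s["tcp_rot"];print(np.degrees(np.arctan2(r[1][0],r[0][0])),s["position"],s["force"],s["moment"])
E
```

```text
-162.79528253900415 [0.53539624 0.25709675 0.0882429 ] [-2.28990069 -1.20159952  1.8863715 ] [-0.20687473  0.35093672  0.05207131]
```

A is now at 17° yaw, which is along the box. I'll release, lift and go above B.

>>> apply_moves(plan="0 0 0 0 0 0;0 0 0 0 0 0;0 0 0 0 0 0;0 0 0 0 0 0;0 0 0 0 0 0;0 0 0 0 0 0;0 0 0 0 0 0;0 0 0 0 0 0;0 0 0 0 0 0;0 0 -0.4 0 0 0", gripper=1)

```text
time_s: 7.57
position: [0.5331, 0.2562, 0.1052]
tcp_rot: [[-0.955, -0.298, -0.008], [-0.298, 0.955, -0.002], [0.008, 0.0, -1.0]]
force: [-0.8, -0.3, 0.0]
opening: 0.854
grasp_force: 0.0
```

>>> apply_moves(plan="0 0 -0.7 0 0 0;0 0 -0.7 0 0 0;0 0 -0.7 0 0 0;0 0 -0.7 0 0 0;0.259 -0.677 0 0 0 0;0.259 -0.677 0 0 0 0;0.259 -0.677 0 0 0 0;0.259 -0.677 0 0 0 0;0.259 -0.677 0 0 0 0;0.259 -0.677 0 0 0 0")

```text
time_s: 8.4
position: [0.5218, 0.0385, 0.2485]
tcp_rot: [[-0.954, -0.298, 0.0], [-0.298, 0.954, -0.0], [-0.0, -0.0, -1.0]]
force: [0.4, 0.1, 0.5]
opening: 1.001
grasp_force: 0.0
```

>>> apply_moves(plan="0.259 -0.677 0 0 0 0;0.259 -0.677 0 0 0 0;0.259 -0.677 0 0 0 0;0.259 -0.677 0 0 0 0;0.259 -0.677 0 0 0 0;0.259 -0.677 0 0 0 0;0.259 -0.677 0 0 0 0;0.259 -0.677 0 0 0 0;0 0 0 0 0 0.0189;0 0 0 0 0 0.0189")

```text
time_s: 9.23
position: [0.5037, -0.252, 0.2481]
tcp_rot: [[-0.998, -0.055, 0.0], [-0.055, 0.998, -0.0], [-0.0, -0.0, -1.0]]
force: [-1.0, 0.4, 0.3]
opening: 0.999
grasp_force: 0.0
```

>>> apply_moves(plan="0 0 0 0 0 0.0189;0 0 0 0 0 0.0189;0 0 0 0 0 0.0189;0 0 0 0 0 0;0 0 0 0 0 0")

```text
time_s: 9.65
position: [0.5039, -0.2493, 0.2483]
tcp_rot: [[-0.959, 0.284, -0.0], [0.284, 0.959, 0.0], [0.0, 0.0, -1.0]]
force: [-0.1, 0.6, -0.9]
opening: 1.001
grasp_force: 0.0
```

```bash
python3 - <<'E'
from h import *
np.set_printoptions(precision=4,suppress=True)
s=bot.read_state(); im=capture("wrist"); sd=capture("side")
print(s["time_s"],s["position"],s["tcp_rot"],s["joint_positions"])
import pickle; pickle.dump(s,open("pics/w2.pkl","wb")); np.save("pics/w2.npy",im)
o=np.hstack([im[:,80:480],cv2.resize(sd[240:400,190:340],(394,420))]); cv2.imwrite("pics/w2.png",o[:,:,::-1])
try: meas(im,s,(240,130,330,260))
except Exception as e: print(e)
E
```

```text
9.65 [ 0.5039 -0.2493  0.2483] [[-0.9587  0.2844 -0.0001]
 [ 0.2844  0.9587  0.    ]
 [ 0.0001  0.     -1.    ]] [ -37.7093   22.2858   87.9255   -0.0013   69.7945 -111.1874]
bar px [[242.8000030517578, 160.8000030517578], [291.8999938964844, 232.39999389648438]] W [[ 0.4697 -0.2732]
 [ 0.5429 -0.2513]] mid [ 0.5063 -0.2622  0.119 ] len 0.07638731726979127 yaw 16.655445181346245
```

View pics/w2.png

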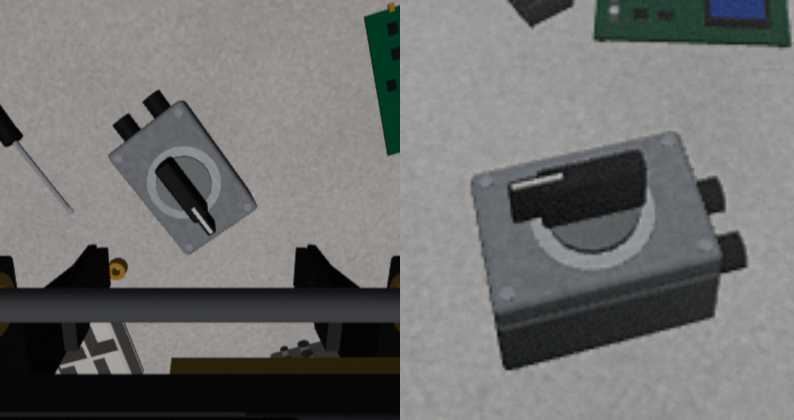

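A is off, with its bar along the box. B's bar runs from (245,160) to (291,232) in the wrist picture, with the nose towards +x and a yaw of 16.7°. Next is a quick check of the axis from the lid corners.

```bash
python3 - <<'E'
from h import *; import pickle
np.set_printoptions(precision=4,suppress=True)
s=pickle.load(open("pics/w2.pkl","rb")); im=np.load("pics/w2.npy")
L=cast("wrist",[(189,157),(260,101),(336,207),(268,254)],.075,s);print(L.mean(0),np.linalg.norm(L-np.roll(L,1,0),axis=1),np.degrees(np.arctan2(*(L[2]-L[1])[1::-1])))
meas(im,s,(225,130,330,260))
d=np.array([.5055,-.262])-s["position"][:2]; y=np.radians(196.7); print(d, d@[np.cos(y),np.sin(y)]/.05, d@[np.sin(y),-np.cos(y)]/.05)
E
```

```text
[ 0.5008 -0.2662  0.075 ] [0.1249 0.0859 0.1254 0.0847] 19.576874576471226
bar px [[242.3000030517578, 161.1999969482422], [292.1000061035156, 232.3000030517578]] W [[ 0.4699 -0.2737]
 [ 0.5428 -0.2511]] mid [ 0.5063 -0.2624  0.119 ] len 0.07637421871908671 yaw 17.259967357653046
[ 0.0016 -0.0127] 0.04223367605856758 -0.2528861133802833
```

>>> apply_moves(plan="0 0 0 0 0 -0.0188;0 0 0 0 0 -0.0188;0 0 0 0 0 -0.0188;0 0 0 0 0 -0.0188;0 0 0 0 0 -0.0188;0.1 -0.27 0 0 0 0;0 0 0.6 0 0 0;0 0 0.6 0 0 0;0 0 0 0 0 0;0 0 0 0 0 0")

```text
time_s: 10.58
position: [0.5022, -0.2638, 0.1871]
tcp_rot: [[-0.956, -0.293, -0.003], [-0.293, 0.956, 0.002], [0.002, 0.003, -1.0]]
force: [0.3, -0.2, -0.0]
opening: 0.997
grasp_force: 0.0
```

```bash
python3 - <<'E'
from h import *
np.set_printoptions(precision=4,suppress=True)
s=bot.read_state(); im=capture("wrist"); cv2.imwrite("pics/w3.png",im[:,:,::-1]);r=s["tcp_rot"]
print(s["position"],np.degrees(np.arctan2(r[1][0],r[0][0])),s["joint_positions"])
E
```

```text
[ 0.5022 -0.2638  0.1871] -162.94655068968203 [ -38.988    26.7947   91.1563   -0.0169   62.2768 -146.0333]
```

View pics/w3.png

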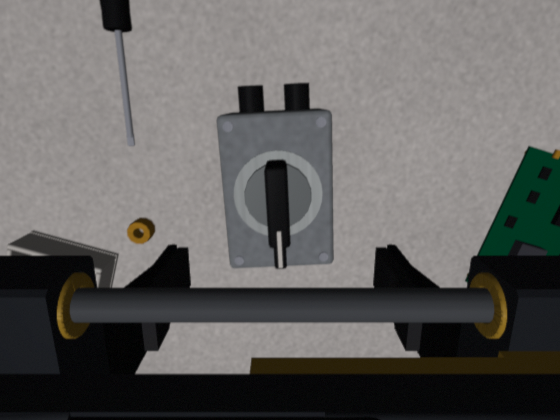

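The bar is vertical at column about 279, midway between the fingers. I'll descend and grip.

>>> apply_moves(plan="0 0 0.6 0 0 0;0 0 0.6 0 0 0;0 0 0.45 0 0 0;0 0 0.33 0 0 0;0 0 0 0 0 0")

```text
time_s: 11.05
position: [0.5026, -0.2635, 0.0881]
tcp_rot: [[-0.956, -0.294, -0.002], [-0.294, 0.956, 0.002], [0.002, 0.002, -1.0]]
force: [-0.1, -0.9, -0.2]
opening: 1.001
grasp_force: 0.0
```

>>> apply_moves(plan="0 0 0 0 0 0;0 0 0 0 0 0;0 0 0 0 0 0;0 0 0 0 0 0;0 0 0 0 0 0;0 0 0 0 0 0;0 0 0 0 0 0;0 0 0 0 0 0;0 0 0 0 0 0;0 0 0 0 0 0", gripper=-1)

```text
time_s: 11.88
position: [0.5031, -0.2637, 0.0893]
tcp_rot: [[-0.956, -0.295, -0.0], [-0.295, 0.956, 0.0], [0.0, 0.0, -1.0]]
force: [-0.2, -0.6, -0.2]
opening: 0.328
grasp_force: 0.0
```

>>> apply_moves(plan="0 0 0 0 0 0;0 0 0 0 0 0;0 0 0 0 0 0;0 0 0 0 0 0;0 0 0 0 0 0;0 0 0 0 0 0")

```text
time_s: 12.38
position: [0.5039, -0.2657, 0.0894]
tcp_rot: [[-0.955, -0.295, 0.002], [-0.295, 0.955, -0.003], [-0.001, -0.004, -1.0]]
force: [0.6, -4.5, -1.7]
opening: 0.181
grasp_force: 29.7
```

Gripped. Now I'll turn it 60° clockwise.

>>> apply_moves(plan="0 0 0 0 0 0.0168;0 0 0 0 0 0.0168;0 0 0 0 0 0.0168;0 0 0 0 0 0.0168;0 0 0 0 0 0.0168;0 0 0 0 0 0.0168;0 0 0 0 0 0.0168;0 0 0 0 0 0.0168;0 0 0 0 0 0.0168;0 0 0 0 0 0.0168")

```text
time_s: 13.22
position: [0.5035, -0.2685, 0.0894]
tcp_rot: [[-0.725, 0.689, 0.001], [0.688, 0.725, -0.008], [-0.006, -0.005, -1.0]]
force: [-2.2, -11.9, -3.9]
opening: 0.183
grasp_force: 30.2
```

>>> apply_moves(plan="0 0 0 0 0 0;0 0 0 0 0 0;0 0 0 0 0 0")

```text
time_s: 13.47
position: [0.5035, -0.2685, 0.0894]
tcp_rot: [[-0.73, 0.684, 0.001], [0.684, 0.73, -0.008], [-0.006, -0.005, -1.0]]
force: [-2.7, -11.0, -4.5]
opening: 0.181
grasp_force: 30.0
```

```bash
python3 - <<'E'
from h import *
s=bot.read_state();r=s["tcp_rot"];print(np.degrees(np.arctan2(r[1][0],r[0][0])),s["position"],s["force"],s["moment"])
E
```

```text
136.84795417580474 [ 0.50349347 -0.26846277  0.08942857] [ -2.71609407 -11.04458474  -4.50912065] [-1.8985243   0.2758055   0.34398807]
```

>>> apply_moves(plan="0 0 0 0 0 0;0 0 0 0 0 0;0 0 0 0 0 0;0 0 0 0 0 0;0 0 0 0 0 0;0 0 0 0 0 0;0 0 0 0 0 0;0 0 0 0 0 0;0 0 0 0 0 0;0 0 -0.4 0 0 0", gripper=1)

```text
time_s: 14.3
position: [0.5009, -0.2619, 0.1065]
tcp_rot: [[-0.727, 0.686, -0.006], [0.686, 0.727, 0.005], [0.008, -0.001, -1.0]]
force: [0.3, -0.2, -0.3]
opening: 0.86
grasp_force: 0.0
```

>>> apply_moves(plan="0 0 -0.7 0 0 0;0 0 -0.7 0 0 0;0 0 -0.7 0 0 0;0 0 -0.7 0 0 0;0 0 0 0 0 0;0 0 0 0 0 0;0 0 0 0 0 0")

```text
time_s: 14.88
position: [0.5026, -0.2632, 0.2488]
tcp_rot: [[-0.727, 0.686, -0.001], [0.686, 0.727, 0.001], [0.001, -0.0, -1.0]]
force: [0.2, 1.0, -0.3]
opening: 0.999
grasp_force: 0.0
```

```bash
python3 - <<'E'
from h import *
np.set_printoptions(precision=4,suppress=True)
s=bot.read_state(); im=capture("wrist"); sd=capture("side"); print(s["time_s"],s["position"],s["force"])
meas(im,s,(225,130,335,260))
cv2.imwrite("pics/w4.png",np.hstack([im[:,80:480],sd[:,150:400]])[:,:,::-1])
old=np.load("pics/side.npy")
f=lambda i:[c.round(2) for c in np.argwhere((i[...,1]>i[...,0]*1.4)&(i[...,1]>1.1*i[...,2]))[:].mean(0)]
print(f(old[200:270,250:350].astype(int)),f(sd[200:270,250:350].astype(int)))
E
```

```text
14.8833 [ 0.5026 -0.2632  0.2488] [ 0.195   1.0301 -0.2742]
bar px [[275.20001220703125, 152.8000030517578], [280.20001220703125, 240.1999969482422]] W [[ 0.4751 -0.2446]
 [ 0.5347 -0.2952]] mid [ 0.5049 -0.2699  0.119 ] len 0.07824156331115248 yaw -40.329309332605
[np.float64(36.94), np.float64(48.54)] [np.float64(37.0), np.float64(48.38)]
```

View pics/w4.png

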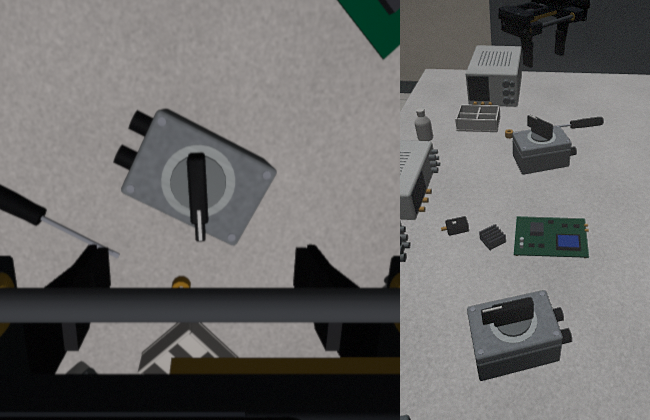

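B is on, with its bar about 60° to the box. A is off, the board hasn't moved, and the arm is clear. Handing in.

```bash
python3 -c "
from rig import bot
print(bot.hand_in())"
```

```text
the job is handed in; nothing more can be done
None
```

The changeover is done and handed in at about 15 s on the robot's clock: feed A was turned fully off first, then feed B fully on, and the circuit board stayed where it was.

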